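# Click the colorimeter's filter wheel round to the barred filter and zero it

## Task

Get the colorimeter ready for a haemoglobin reading: with a fingertip, flick the ridged edge of the filter wheel that sticks out of its top round, click by click, until the filter place marked with a full-width bar clicks in uppermost, then press the round zero key and let it go. Do not lift the instrument or shove it along the table, leave the square keys alone, and leave the cuvette in its well and everything else standing where it is.

Things in the scene. Friction and masses are not known exactly. Their poses are not given: they have to be found in the camera images.
- colorimeter: White colorimeter, 1.6 to 2.6 kg, loose on rubber feet, 200 mm deep (its x), 220 wide (y). Deck 76 mm high from x -18 to +100 mm, with the wheel at its right and the cuvette well at its left; in front a key panel slopes down from 58 to 47 mm: display, two square keys, round key from left to right. Origin: centre of underside; +x to its back (away from the operator), +y left, +z up.
- wheel_axle (a point): Middle of the filter wheel's level axle (along the colorimeter's y), 62 mm above the table, in the colorimeter's axes. White wheel, 16 mm wide, drum 70 mm in diameter, with 8 finger ridges across the rim, 45 deg apart, 6 mm thick, 11 mm proud (92 mm over them). At each click stop two ridges stand 22.5 deg before and behind the top: 18 mm to -x and +x, tips 42 mm above the axle.
- wheel_index (a point): Fixed point at the very top of the drum, between those two ridges, 35 mm above the axle, 97 mm above the table. To advance a click, put a fingertip behind the rear ridge, its end 1 to 3 mm above this point's level, and draw it along the colorimeter's -x until its front is 10 to 15 mm past this point; beyond halfway the click spring pulls the wheel on. Two black ticks on the deck mark the axle.
- filter_wheel (a joint): Angle in rad, growing as the wheel's top moves to the colorimeter's front (-x). 0 = barred place uppermost; one click = 0.785 (45 deg), 8 to a turn, no end stops, turns both ways. It starts one to three clicks short (-2.36, -1.57 or -0.79): drawing the top to the front brings the bar up from behind. A stop lets go at 2 to 4 N on a ridge; between stops it snaps to the nearer one.
- filter_bar (a point): Middle of the bar mark on the drum's rim, 35 mm from the axle; turns with the wheel. The bar is a black strip 6 mm wide across the whole 16 mm rim and 5 mm down both flanks; the seven other places have only a 4 mm black dot.
- zero_key_top (a point): Middle of the top of the round white zero key, 22 mm in diameter, 8 mm proud of the sloping panel, 60 mm above the table. It moves into the panel along its own -z, which leans 0.14 rad (its top faces slightly to the front). The wheel's nearest ridge is 55 mm behind it, the square keys (14 mm, 6 mm proud) 60 mm to its left.
- zero_key (a joint): Travel of the round key in m: 0 up, 0.004 fully down (about 4 N); it counts as pressed from 0.003 and springs back up.
- key_a (a joint): Travel of the front square key in m (not to be pressed).
- key_b (a joint): Travel of the rear square key in m (not to be pressed).
- cuvette: Clear plastic cuvette, 12.5 mm square and 45 mm tall, standing in the black well on the left of the deck, its top 93 mm above the table. Origin: centre of its underside.
- tube_rack: White rack of red-capped blood tubes, 62 x 150 x 96 mm high, to the left of the colorimeter. Origin: centre of its underside.
- spirit_pump: Clear hand-spirit bottle with a blue pump, 64 mm in diameter, 178 mm high, behind the colorimeter's left half. Origin: centre of its underside.
- lancet_box: Carton of lancets, 60 x 85 x 48 mm high, to the right. Origin: centre of its underside.
- cotton_bowl: White bowl, 90 mm across and 45 mm high, to the right and farther back. Origin: centre of its underside.

How it is judged:
On the way, in this order (a step that is already met when the one before it is completed fails the run):
1. the barred filter place has clicked in uppermost (distance between filter_bar and wheel_index below 0.006 m and velocity of joint filter_wheel between -0.3 and 0.3 rad/s), for 0.3 s.
2. the round zero key is pressed with the wheel so set (all of step 1 and value of joint zero_key above 0.003 m), for 0.05 s.
At the end, for the whole second after the job is handed in: The bar rests clicked in within 6 mm of the topmost point; the round key, pressed 3 mm or more after that, is up again; the colorimeter stands flat within 30 mm of its start with the cuvette down in its well; rack, bottle, carton and bowl are within 30 mm of theirs (all of step 1 and value of joint zero_key below 0.001 m and angle between colorimeter's own z axis and vertical below 0.03 rad and linear speed of colorimeter below 0.01 m/s and not (distance of colorimeter from where it was at the start of the episode above 0.03 m) and distance between cuvette and wheel_index below 0.135 m and height (world z) of cuvette below 0.056 m and not (distance of tube_rack from where it was at the start of the episode above 0.03 m) and not (distance of spirit_pump from where it was at the start of the episode above 0.03 m) and not (distance of lancet_box from where it was at the start of the episode above 0.03 m) and not (distance of cotton_bowl from where it was at the start of the episode above 0.03 m)); the robot touches nothing.
It fails at once if the colorimeter is lifted or tipped (height (world z) of colorimeter above 0.012 m or angle between colorimeter's own z axis and vertical above 0.12 rad).
It fails at once if the colorimeter is shoved more than 30 mm along the table (distance of colorimeter from where it was at the start of the episode above 0.03 m).
It fails at once if a square key is pressed (value of joint any of key_a, key_b above 0.003 m).
It fails at once if the cuvette is lifted in its well (height (world z) of cuvette above 0.062 m).
It fails at once if the rack, bottle, carton or bowl is moved, lifted or knocked over (distance of any of tube_rack, spirit_pump, lancet_box, cotton_bowl from where it was at the start of the episode above 0.03 m or angle between any of tube_rack, spirit_pump, lancet_box, cotton_bowl's own z axis and vertical above 0.4 rad).
It also fails if it takes over 51 s, if anything falls off the work surface, if the arm or the gripper's body presses on something with over 40 N, if the wrist force passes 120 N, or if a joint passes its speed limit or range.

## Robot

A 6-joint arm with a two-finger parallel gripper is mounted at the origin on the work surface. World frame = base frame: x ahead of the robot, y to its left, z up, the work surface at z = 0. Lengths are in m, angles in rad, forces in N, time in s.
With the tool pointing down it reaches from about 0.375 to 0.975 m from the base axis. Payload 3.8 kg.
Tool frame: the origin (TCP) lies at the very end of the fingers, on their centre line; the grasp point (between the pads) lies 19 mm behind it; z points along the fingers, y is the line along which they close (so a half turn about z gives the same grasp; the last joint's range is limited). The gripper opens to 85 mm and grips with 20 to 120 N. Pads are 22 mm wide; open, the fingers measure 114 mm over their backs; the gripper's body (76 mm by 85 mm) begins 54 mm behind the grasp point. The pads swing forward as they close: fully open they stand 13 mm farther back than shut.
Start: joints at [-1.221, 0.264, 1.604, -0, 1.274, -0.037], TCP at [0.255, -0.625, 0.231] pointing down, gripper open.
Joint ranges: [-2.63, 2.63], [-0.94, 2.18], [0.31, 2.57], [-1.31, 4.45], [0, 2.66], [-2.55, 2.55]. Speed limits (rad/s): [2.57, 2.57, 3.14, 3.14, 3.14, 3.14].

## Interface

Orientations are given as a rotation vector (axis times angle).
In Python, from workcell import read_state, read_camera, calibration, finish_job gives the robot as it stands.
- The arm moves only by the tool step_arm, never from a script. Its argument "commands" is a list of rows, each an object of numbers: "fingers": the gripper's target within -1 to 1 (shut at 1, half-way at 0, fully open at -1); "dx", "dy", "dz": the shift along the tool's x, y, z in m; "roll": the turn about the tool's z in degrees. In form: [{"fingers": .., "dx": .., "dy": .., "dz": .., "roll": ..}, ...]. A call has 1 to 8 rows; each row is the pose to reach, as a shift and turn from the pose commanded when the call began, along the tool's axes at that moment; what a row does not reach only later rows make up. A row lasts 1/8 s, in which the tool goes at most 62.5 mm and 10.7 degrees, less where a joint would pass 70% of its speed; a pose out of reach is approached as far as the arm can. A call with a gripper value outside its range is refused whole. The fingers move at their own pace and stop on an object; "squeeze" is the grip in N (left out, the last holds). Time passes only in rows, so rows that repeat a pose let the fingers close. It gives the time, the measured TCP pose, the force, the opening and the grip force at its end, in the units of the state.
- read_state(): the state, without advancing time (a new reading comes with each control period).
- read_camera(name): name is "side" or "top"; returns (picture, depth): 480x640x3 uint8, blue, green, red; 480x640 float32, m along the optical axis (not along the pixel's ray), 0 where there is no reading.
- calibration(name): a dict with "intrinsics" (3x3 intrinsics, pixels), "world_to_cam" (4x4, takes a point from world to camera coordinates). Camera axes: x right, y up, looking along -z (the intrinsics and any distortion apply to the point x, -y, -z); pixel columns grow to the right and rows downward; lengths in m; the calibration is good to about 2 mm. A picture is of the moment at which its call begins. calibration takes no time and is no camera call.
- finish_job(): hands the job in; it is judged then, once.
The state is a dict: "time": time; "q": joint angles; "joint_vel": joint speeds; "joint_torque": joint torques, N m; "tool_pos": TCP position; "tcp_rot": TCP orientation; "wrist_force": force on the tool from outside, world axes, zero at the start; "torque": the same for the moment, N m; "width": opening from 0.0 (shut) to 1.0 (fully open); "grip_force": force on a finger pad.
Only numpy, scipy, OpenCV 4.12 (cv2) and the standard library are available. Lean on these libraries where they do the work, as an engineer would, in place of code of your own. Each camera call takes 0.05 s, during which the arm holds its last target. There are 200 camera calls.

## Working session

There is one attempt and no reset: what is moved stays moved. The work goes in short steps, Python scripts to look and compute and a tool call to move; the robot and the scene stay as the last step left them, time stands still between calls to the robot, and variables do not carry over. Pictures are saved under pics/ and viewed, at most 10 in all, crops included, and the job is handed in when it is done.

Besides the shell and the picture viewer there is one more tool, called after "Emit:" as a command line: name --argument value ..., lists and objects as JSON in quotes. step_arm: Moves the arm, as the interface text tells. Its arguments: {"type":"object","properties":{"commands":{"type":"array","items":{"type":"object","properties":{"fingers":{"type":"number"},"dx":{"type":"number"},"dy":{"type":"number"},"dz":{"type":"number"},"roll":{"type":"number"}}}},"squeeze":{"type":"number"}},"required":["commands"]}

```bash
mkdir -p pics
cat > h.py <<'E'
import numpy as np, cv2
from workcell import *
def cast(cam,u,v,z):
    c=calibration(cam);K=np.array(c["intrinsics"]);T=np.array(c["world_to_cam"])
    d=np.linalg.inv(K)@[u,v,1];d=np.array([d[0],-d[1],-d[2]])
    R=T[:3,:3];o=-R.T@T[:3,3];d=R.T@d
    return o+d*(z-o[2])/d[2]
def proj(cam,p):
    c=calibration(cam);K=np.array(c["intrinsics"]);T=np.array(c["world_to_cam"])
    q=T[:3,:3]@np.array(p)+T[:3,3];q=K@[q[0],-q[1],-q[2]];return q[:2]/q[2]
def cloud(cam,depth):
    c=calibration(cam);K=np.array(c["intrinsics"]);T=np.array(c["world_to_cam"])
    v,u=np.mgrid[:480,:640];r=np.linalg.inv(K)@np.stack([u.ravel(),v.ravel(),np.ones(u.size)])
    p=r*depth.ravel();p=np.stack([p[0],-p[1],-p[2]])
    return (T[:3,:3].T@(p-T[:3,3:])).T.reshape(480,640,3)
E
python3 - <<'E'
from h import *
for n in("side","top"):
    im,d=read_camera(n);cv2.imwrite(f"pics/{n}0.png",im);np.save(f"{n}0.npy",d)
    c=calibration(n);T=np.array(c["world_to_cam"]);print(n,c,-T[:3,:3].T@T[:3,3])
print(read_state())
E
```

```text
side {'intrinsics': array([[577.45985344,   0.        , 322.61592834],
       [  0.        , 577.45985344, 238.9581844 ],
       [  0.        ,   0.        ,   1.        ]]), 'world_to_cam': array([[ 0.99467694, -0.10062936, -0.02217028, -0.59075238],
       [ 0.07664674,  0.57874477,  0.81189887, -0.15271408],
       [-0.06886993, -0.80927636,  0.58337699, -1.00328788],
       [ 0.        ,  0.        ,  0.        ,  1.        ]])} [ 0.53021643 -0.78300172  0.6961863 ]
top {'intrinsics': array([[497.29595168,   0.        , 320.96247189],
       [  0.        , 497.29595168, 240.11050032],
       [  0.        ,   0.        ,   1.        ]]), 'world_to_cam': array([[ 0.01478419, -0.99913506,  0.03886581,  0.01228121],
       [ 0.98714604,  0.020771  ,  0.15846533, -0.61898431],
       [-0.15913555,  0.03602345,  0.9865993 , -0.88327726],
       [ 0.        ,  0.        ,  0.        ,  1.        ]])} [0.47028553 0.05694621 0.96905097]
{'time': 0.1, 'q': array([-1.22091294e+00,  2.64712037e-01,  1.60527607e+00, -2.52675565e-05,
        1.27370432e+00, -3.69120030e-02]), 'joint_vel': array([-0.00014148, -0.00270018, -0.00382301, -0.00016112, -0.00139723,
       -0.00140937]), 'joint_torque': array([ 5.68306746e-05, -5.16706467e+01, -3.68589306e+01, -9.13040481e-05,
        6.28424110e-03,  1.33038651e-05]), 'tool_pos': array([ 0.25437447, -0.62449923,  0.2300426 ]), 'tcp_rot': array([-3.08098954e+00, -6.03409867e-01,  5.51147454e-04]), 'wrist_force': array([-0.28493773, -0.14659109, -0.26544326]), 'torque': array([-0.00511427, -0.02535679, -0.02402124]), 'grip_force': 0.0, 'width': 0.9994967661204995}
```

View pics/top0.png

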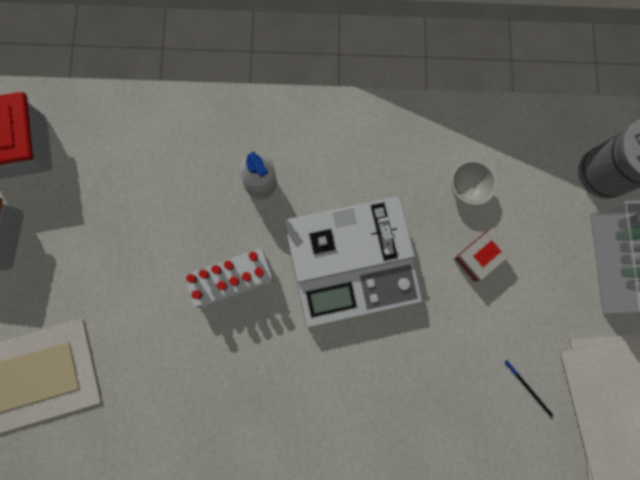

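View pics/side0.png

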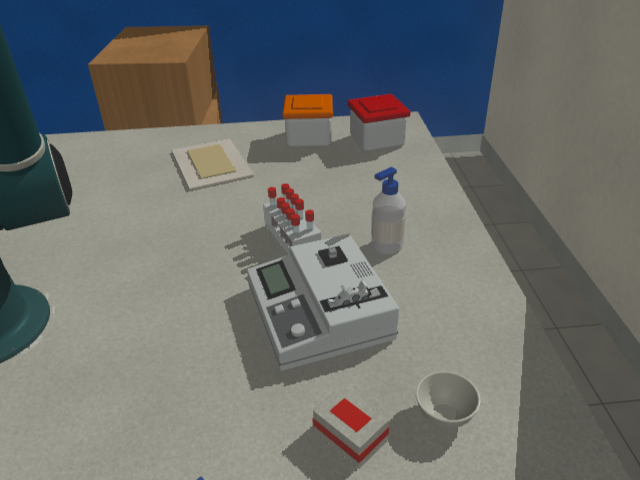

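The top view shows the colorimeter at about (357,262), its wheel at (386,232) and its round key at (404,284). The side view has the key at (298,330) and the wheel at (356,296). Next I measure these and look at enlarged crops.

Run:
```python
from h import *
t=cv2.imread("pics/top0.png");s=cv2.imread("pics/side0.png")
a=cv2.resize(t[190:330,345:435],None,fx=4.2,fy=4.2,interpolation=cv2.INTER_CUBIC)
b=cv2.resize(s[270:368,260:400][:, :],None,fx=3,fy=3,interpolation=cv2.INTER_CUBIC)
W=np.zeros((max(a.shape[0],b.shape[0]),a.shape[1]+b.shape[1],3),np.uint8);W[:a.shape[0],:a.shape[1]]=a;W[:b.shape[0],a.shape[1]:]=b
cv2.imwrite("pics/crop0.png",W);print(W.shape)
P=cloud("top",np.load("top0.npy"))
reg=np.zeros((480,640),bool);reg[180:335,275:435]=1
m=((abs(P[...,2]-.076)<.004)&reg).astype(np.uint8)
m=cv2.morphologyEx(m,cv2.MORPH_OPEN,np.ones((3,3)))
p=P[m>0];r=cv2.minAreaRect((p[:,:2]*1000).astype(np.float32));print("deck",r,np.median(p[:,2]),m.sum())
B=cv2.boxPoints(r);print(B)
# dark slot at deck height
g=cv2.cvtColor(t,cv2.COLOR_BGR2GRAY)
dk=((g<60)&reg).astype(np.uint8);n,l,st,c=cv2.connectedComponentsWithStats(dk)
for i in range(1,n):
    if st[i,4]>25: print("dark",st[i],c[i],cast("top",*c[i],.076))
h=P[(P[...,2]>.085)&reg];w=h[h[:,1]<0.02];print("high",len(h));print(np.round(h[::6],3))
k=P[276:293,396:413];print(np.round(k[...,2][::2,::2],3))
print("key ray",cast("top",404,284,.06),cast("side",298,330,.06))
```

```text
(588, 798, 3)
deck ((618.7557373046875, -25.898895263671875), (118.20519256591797, 219.56910705566406), 13.377572059631348) 0.07594809322550751 6417
[[ 535.85626   67.23242]
 [ 586.6573  -146.37901]
 [ 701.6552  -119.03021]
 [ 650.8542    94.58122]]
dark [372 203  25  57 230] [382.74782609 233.84347826] [ 0.62834887 -0.08879772  0.076     ]
dark [310 230  25  24 360] [322.14166667 241.62222222] [0.61159167 0.02215053 0.076     ]
dark [361 266  49  14 205] [386.03414634 272.24390244] [ 0.5578879  -0.09442707  0.076     ]
dark [306 282  50  35 462] [330.46103896 298.27272727] [0.50937628 0.00578764 0.076     ]
high 434
[[ 0.47   0.057  0.969]
 [ 0.47   0.057  0.969]
 [ 0.47   0.057  0.969]
 [ 0.47   0.057  0.969]
 [ 0.66  -0.088  0.085]
 [ 0.657 -0.084  0.088]
 [ 0.655 -0.078  0.09 ]
 [ 0.652 -0.087  0.105]
 [ 0.653 -0.077  0.088]
 [ 0.65  -0.085  0.105]
 [ 0.651 -0.078  0.089]
 [ 0.649 -0.087  0.104]
 [ 0.647 -0.079  0.104]
 [ 0.647 -0.09   0.103]
 [ 0.645 -0.079  0.105]
 [ 0.646 -0.091  0.1  ]
 [ 0.644 -0.082  0.099]
 [ 0.645 -0.093  0.096]
 [ 0.643 -0.086  0.095]
 [ 0.641 -0.081  0.
[... 1175 characters left out ...]
.969]
 [ 0.47   0.057  0.969]
 [ 0.47   0.057  0.969]
 [ 0.47   0.057  0.969]
 [ 0.47   0.057  0.969]]
[[0.055 0.056 0.057 0.052 0.055 0.053 0.053 0.058 0.053]
 [0.059 0.054 0.056 0.057 0.054 0.053 0.054 0.056 0.051]
 [0.055 0.054 0.061 0.06  0.064 0.061 0.054 0.054 0.053]
 [0.055 0.061 0.06  0.059 0.061 0.06  0.059 0.055 0.053]
 [0.053 0.062 0.06  0.06  0.058 0.062 0.058 0.053 0.052]
 [0.053 0.059 0.06  0.06  0.061 0.06  0.059 0.05  0.053]
 [0.051 0.051 0.055 0.06  0.061 0.059 0.053 0.051 0.051]
 [0.053 0.051 0.051 0.052 0.052 0.052 0.053 0.05  0.053]
 [0.053 0.05  0.051 0.051 0.05  0.051 0.054 0.051 0.046]]
key ray [ 0.53839595 -0.13023296  0.06      ] [ 0.54309788 -0.13617128  0.06      ]
```

View pics/crop0.png

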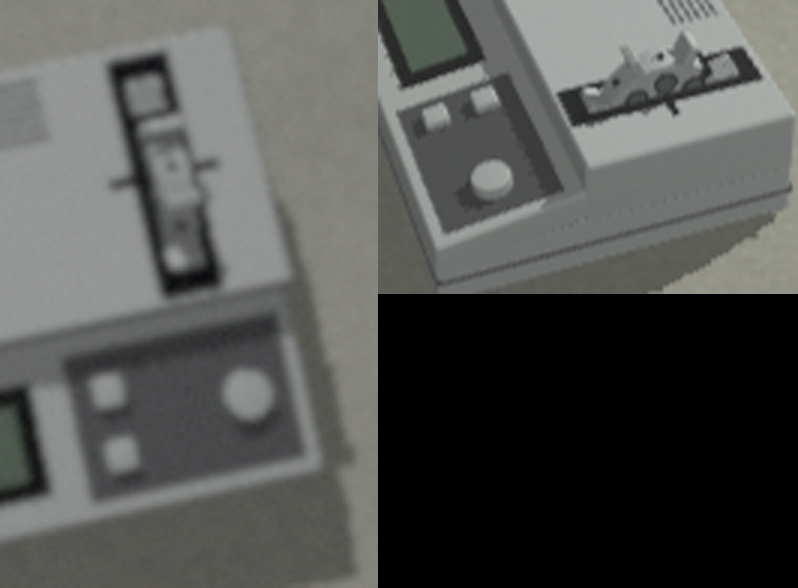

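The top crop shows a 4 mm dot uppermost at (172,167) between the two ridges, with the ticks at (120,183) and (208,163), so the bar isn't up yet. The round key is at (247,395). I'll refine these points and start moving the arm.

Run:
```python
from h import *
yaw=np.radians(13.38);ex=np.array([np.cos(yaw),np.sin(yaw)]);ey=np.array([-ex[1],ex[0]])
O=np.array([.61876,-.0259])-.041*ex;print("O",O)
loc=lambda p:np.round(1000*np.array([(p[:2]-O)@ex,(p[:2]-O)@ey]),1)
t=cv2.imread("pics/top0.png");s=cv2.imread("pics/side0.png")
for n,im,(x0,y0,x1,y1) in(("top",t,(394,274,415,294)),("side",s,(286,318,312,342))):
    g=cv2.cvtColor(im,cv2.COLOR_BGR2GRAY)[y0:y1,x0:x1]
    th,m=cv2.threshold(g,0,255,cv2.THRESH_OTSU)
    k,l,st,c=cv2.connectedComponentsWithStats(m);i=1+np.argmax(st[1:,4])
    u=c[i]+[x0,y0];p=cast(n,*u,.0585 if n=="side" else .06);print(n,"key",th,st[i],u,p,loc(p))
g=cv2.cvtColor(t,cv2.COLOR_BGR2GRAY)
m=np.zeros_like(g);m[200:262,368:402]=(g[200:262,368:402]<75)*255
k,l,st,c=cv2.connectedComponentsWithStats(m);i=1+np.argmax(st[1:,4]);q=np.argwhere(l==i)[:,::-1]
w=np.array([cast("top",*a,.076)[:2] for a in q]);L=np.array([loc(a) for a in w])
print("slot",L.min(0),L.max(0),np.percentile(L,[3,97],axis=0))
for a in((374,233.6),(394,229.3)): print("tick",loc(cast("top",*a,.076)))
print("dot",loc(cast("top",345+172/4.2,190+167/4.2,.097)))
for n in("top","side"):
    P=cloud(n,np.load(n+"0.npy"));X=P.reshape(-1,3);d=(X[:,:2]-O)
    a=np.c_[d@ex,d@ey,X[:,2]]*1000
    r=a[(a[:,2]>100)&(a[:,2]<112)&(abs(a[:,0]-55)<50)&(a[:,1]<-20)&(a[:,1]>-110)]
    for q in(r[r[:,0]<r[:,0].mean()],r[r[:,0]>r[:,0].mean()]):print(n,"ridge",len(q),q.min(0).round(1),q.max(0).round(1),q.mean(0).round(1))
```

```text
O [ 0.57887287 -0.03538774]
top key 101.0 [  4   4  12  12 115] [403.51304348 283.15652174] [ 0.53992996 -0.12934932  0.06      ] [-59.6 -82.4]
side key 113.0 [  5   5  14  12 128] [297.8125    328.6640625] [ 0.54303153 -0.13168645  0.0585    ] [-57.2 -85.4]
slot [-12.3 -79.2] [ 93.2 -51.6] [[-10.807 -78.3  ]
 [ 91.707 -53.993]]
tick [ 39.6 -47.8]
tick [ 39.6 -85.7]
dot [ 39.  -66.6]
top ridge 35 [ 20.4 -72.8 100.4] [ 34.2 -57.2 106.9] [ 23.8 -64.3 104. ]
top ridge 39 [ 51.  -71.9 100.4] [ 59.3 -57.  107. ] [ 55.6 -64.2 103.8]
side ridge 33 [ 22.7 -75.9 100.6] [ 29.1 -59.6 105.8] [ 25.7 -68.9 103.6]
side ridge 37 [ 55.6 -76.2 100.1] [ 62.6 -60.6 105.5] [ 58.5 -68.8 103.1]
```

Emit:
step_arm --commands '[{"fingers":1,"roll":8.8,"dz":0},{"fingers":1,"roll":8.8}]' --squeeze 20

```text
invalid input
```

Emit:
step_arm --commands '[{"fingers":1,"dx":0,"dy":0,"dz":0,"roll":8.8},{"fingers":1,"dx":0,"dy":0,"dz":0,"roll":8.8}]' --squeeze 20

```text
time: 0.35
tool_pos: [0.2545, -0.6248, 0.2306]
tcp_rot: [-3.119, -0.368, 0.0]
wrist_force: [0.7, -0.7, -0.0]
width: 0.606
grip_force: 0.0
```

Emit:
step_arm --commands '[{"fingers":1,"dx":0.0486,"dy":-0.0393,"dz":0,"roll":0},{"fingers":1,"dx":0.0972,"dy":-0.0786,"dz":0,"roll":0},{"fingers":1,"dx":0.1458,"dy":-0.1179,"dz":0,"roll":0},{"fingers":1,"dx":0.1944,"dy":-0.1572,"dz":0,"roll":0},{"fingers":1,"dx":0.243,"dy":-0.1965,"dz":0,"roll":0},{"fingers":1,"dx":0.2916,"dy":-0.2358,"dz":0,"roll":0},{"fingers":1,"dx":0.3402,"dy":-0.2751,"dz":0,"roll":0},{"fingers":1,"dx":0.3888,"dy":-0.3144,"dz":0,"roll":0}]'

```text
time: 1.35
tool_pos: [0.5611, -0.2276, 0.2313]
tcp_rot: [3.119, 0.37, 0.0]
wrist_force: [0.7, 0.1, -0.4]
width: 0.003
grip_force: 0.0
```

Emit:
step_arm --commands '[{"fingers":1,"dx":0.0479,"dy":-0.039,"dz":0,"roll":0},{"fingers":1,"dx":0.0958,"dy":-0.078,"dz":0.02,"roll":0},{"fingers":1,"dx":0.1438,"dy":-0.1171,"dz":0.05,"roll":0},{"fingers":1,"dx":0.1438,"dy":-0.1171,"dz":0.08,"roll":0},{"fingers":1,"dx":0.1438,"dy":-0.1171,"dz":0.08,"roll":0},{"fingers":1,"dx":0.1438,"dy":-0.1171,"dz":0.08,"roll":0}]'

```text
time: 2.1
tool_pos: [0.6731, -0.0829, 0.1521]
tcp_rot: [3.12, 0.367, 0.0]
wrist_force: [-0.3, -1.1, 0.6]
width: -0.0
grip_force: 0.0
```

Run:
```python
from h import *
im,d=read_camera("side");p=read_state()["tool_pos"];u=proj("side",p);print(u,p)
x0,y0=250,180
b=cv2.resize(im[y0:y0+180,x0:x0+200],None,fx=3.3,fy=3.3,interpolation=cv2.INTER_CUBIC)
cv2.imwrite("pics/s1.png",b);print((u-[x0,y0])*3.3)
P=cloud("side",d);yaw=np.radians(13.38);ex=np.array([np.cos(yaw),np.sin(yaw)]);ey=np.array([-ex[1],ex[0]])
X=P.reshape(-1,3);e=X[:,:2]-p[:2];a=np.c_[e@ex,e@ey,X[:,2]-p[2]]*1000
q=a[(abs(a[:,0])<40)&(abs(a[:,1])<40)&(a[:,2]>-8)&(a[:,2]<12)];print(len(q),np.percentile(q,[1,50,99],axis=0).round(1))
```

```text
[377.14073471 255.10389219] [ 0.67367516 -0.08324447  0.15308298]
[419.56442455 247.84284424]
83 [[-10.2 -14.6  -1.2]
 [ -4.9  -6.4   7.4]
 [ 11.    6.6  11.9]]
```

View pics/s1.png

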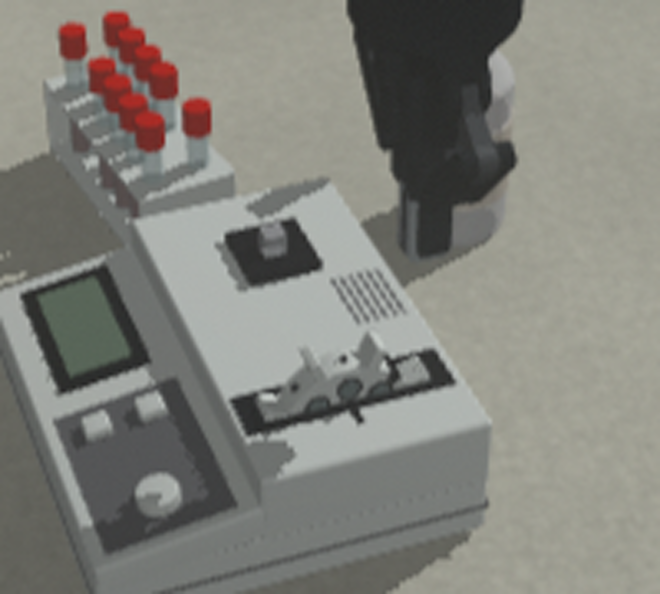

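The fingertip is at crop pixel (420,248), clear of the wheel and lined up with it. The dot at (343,358) is between the ridges. I'll lower behind the rear ridge.

Emit:
step_arm --commands '[{"fingers":1,"dx":0,"dy":0,"dz":0.02,"roll":0},{"fingers":1,"dx":0,"dy":0,"dz":0.04,"roll":0},{"fingers":1,"dx":0,"dy":0,"dz":0.052,"roll":0},{"fingers":1,"dx":0,"dy":0,"dz":0.052,"roll":0},{"fingers":1,"dx":0,"dy":0,"dz":0.052,"roll":0}]'

```text
time: 2.78
tool_pos: [0.6733, -0.0823, 0.0994]
tcp_rot: [3.12, 0.366, 0.0]
wrist_force: [-0.7, -0.1, 0.6]
width: -0.0
grip_force: 0.0
```

Emit:
step_arm --commands '[{"fingers":1,"dx":-0.008,"dy":0,"dz":0,"roll":0},{"fingers":1,"dx":-0.014,"dy":0,"dz":0,"roll":0},{"fingers":1,"dx":-0.02,"dy":0,"dz":0,"roll":0},{"fingers":1,"dx":-0.026,"dy":0,"dz":0,"roll":0},{"fingers":1,"dx":-0.032,"dy":0,"dz":0,"roll":0},{"fingers":1,"dx":-0.038,"dy":0,"dz":0,"roll":0},{"fingers":1,"dx":-0.0415,"dy":0,"dz":0,"roll":0},{"fingers":1,"dx":-0.0415,"dy":0,"dz":0,"roll":0}]'

```text
time: 3.78
tool_pos: [0.6324, -0.0919, 0.0991]
tcp_rot: [-3.12, -0.365, 0.0]
wrist_force: [-0.4, 0.3, -0.2]
width: 0.0
grip_force: 0.0
```

Emit:
step_arm --commands '[{"fingers":1,"dx":0,"dy":0,"dz":0,"roll":0},{"fingers":1,"dx":0,"dy":0,"dz":-0.02,"roll":0},{"fingers":1,"dx":0.02,"dy":0,"dz":-0.05,"roll":0},{"fingers":1,"dx":0.0415,"dy":0,"dz":-0.06,"roll":0},{"fingers":1,"dx":0.0415,"dy":0,"dz":-0.06,"roll":0}]'

```text
time: 4.4
tool_pos: [0.6758, -0.0821, 0.1626]
tcp_rot: [3.119, 0.367, 0.008]
wrist_force: [-0.3, 0.8, -0.1]
width: -0.005
grip_force: 0.0
```

```bash
cat > look.py <<'E'
import sys
from h import *
W=[]
for n,x0,y0 in(("side",300,250),("top",340,190)):
    im,d=read_camera(n);cv2.imwrite(f"pics/{n}_{sys.argv[1]}.png",im)
    W.append(cv2.resize(im[y0:y0+100,x0:x0+100],None,fx=4,fy=4,interpolation=cv2.INTER_CUBIC))
cv2.imwrite(f"pics/c_{sys.argv[1]}.png",np.hstack(W));print(read_state()["tool_pos"])
E
python3 look.py 2
```

```text
[ 0.67271692 -0.08221223  0.1596129 ]
```

View pics/c_2.png

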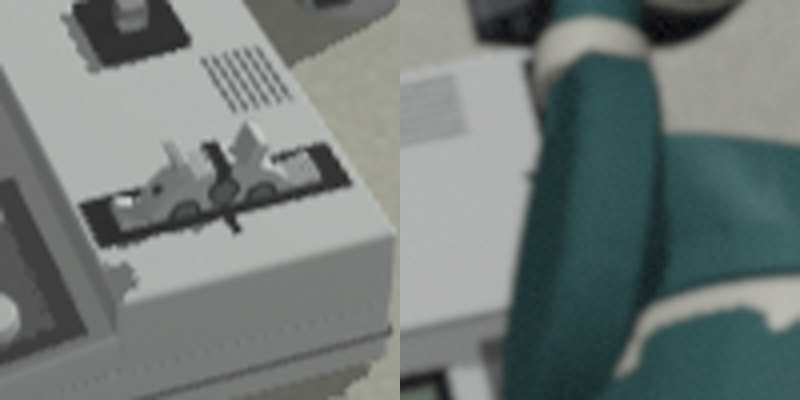

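After one click the side crop shows the black full-width strip at (215,160), between the two ridges above the tick and running down the flank. The dot has moved to the front at (157,187). I'll check the instrument and ridges numerically while moving over the round key.

Emit:
step_arm --commands '[{"fingers":1,"dx":-0.04,"dy":0.005,"dz":0,"roll":0},{"fingers":1,"dx":-0.09,"dy":0.01,"dz":0,"roll":0},{"fingers":1,"dx":-0.14,"dy":0.0155,"dz":0,"roll":0},{"fingers":1,"dx":-0.14,"dy":0.0155,"dz":0.03,"roll":0},{"fingers":1,"dx":-0.14,"dy":0.0155,"dz":0.06,"roll":0},{"fingers":1,"dx":-0.14,"dy":0.0155,"dz":0.08,"roll":0},{"fingers":1,"dx":-0.14,"dy":0.0155,"dz":0.08,"roll":0}]'

```text
time: 5.38
tool_pos: [0.537, -0.129, 0.0766]
tcp_rot: [-3.118, -0.365, 0.01]
wrist_force: [-0.5, -0.5, 0.7]
width: 0.005
grip_force: 0.0
```

Run:
```python
from h import *
yaw=np.radians(13.38);ex=np.array([np.cos(yaw),np.sin(yaw)]);ey=np.array([-ex[1],ex[0]]);O=np.array([.57887,-.03539])
im,d=read_camera("side");p=read_state()["tool_pos"];print(p,1000*np.array([(p[:2]-O)@ex,(p[:2]-O)@ey]))
P=cloud("side",d).reshape(-1,3);e=P[:,:2]-O;a=np.c_[e@ex,e@ey,P[:,2]]*1000
r=a[(a[:,2]>100)&(a[:,2]<112)&(abs(a[:,0]-45)<30)&(a[:,1]<-50)&(a[:,1]>-85)]
for q in(r[r[:,0]<42],r[r[:,0]>42]):print("ridge",len(q),q.mean(0).round(1))
# bar: dark pixels between ridges at z~97
g=cv2.cvtColor(im,cv2.COLOR_BGR2GRAY).ravel();q=a[(g<60)&(a[:,2]>92)&(a[:,2]<101)&(abs(a[:,0]-42)<25)&(abs(a[:,1]+67)<14)];print("bar",len(q),q.mean(0).round(1),np.ptp(q,axis=0).round(1))
cv2.imwrite("pics/s3.png",cv2.resize(im[250:370,240:400],None,fx=4,fy=4,interpolation=cv2.INTER_CUBIC))
```

```text
[ 0.53851059 -0.1294028   0.07809811] [-61.01926995 -82.12148167]
ridge 32 [ 25.7 -68.8 103.8]
ridge 39 [ 58.4 -69.1 103. ]
bar 21 [ 42.7 -70.2  96.3] [ 5.  18.8  6.2]
```

View pics/s3.png

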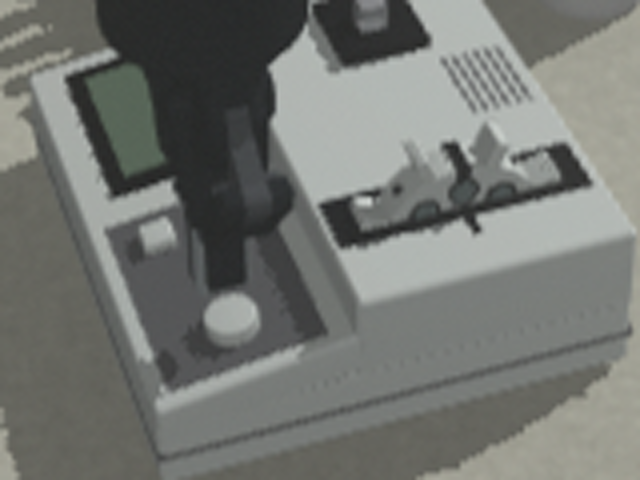

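The bar measures x 42.7, z 96 mm and 5 x 19 mm, at the top of the drum, and the instrument hasn't moved. The fingertip is at crop (220,285), over the round key at (232,318). I'll press gently.

Emit:
step_arm --commands '[{"fingers":1,"dx":0.002,"dy":0.002,"dz":0.008,"roll":0},{"fingers":1,"dx":0.002,"dy":0.002,"dz":0.014,"roll":0},{"fingers":1,"dx":0.002,"dy":0.002,"dz":0.017,"roll":0},{"fingers":1,"dx":0.002,"dy":0.002,"dz":0.018,"roll":0},{"fingers":1,"dx":0.002,"dy":0.002,"dz":0.019,"roll":0},{"fingers":1,"dx":0.002,"dy":0.002,"dz":0.019,"roll":0}]'

```text
time: 6.18
tool_pos: [0.5431, -0.1311, 0.0606]
tcp_rot: [3.12, 0.366, 0.001]
wrist_force: [-0.2, 0.8, 2.2]
width: 0.001
grip_force: 1.0
```

Emit:
step_arm --commands '[{"fingers":1,"dx":0,"dy":0,"dz":0.001,"roll":0},{"fingers":1,"dx":0,"dy":0,"dz":0.002,"roll":0},{"fingers":1,"dx":0,"dy":0,"dz":0.003,"roll":0},{"fingers":1,"dx":0,"dy":0,"dz":0.003,"roll":0}]'

```text
time: 6.68
tool_pos: [0.5434, -0.1311, 0.0578]
tcp_rot: [3.12, 0.365, 0.002]
wrist_force: [0.6, 2.5, 4.9]
width: -0.005
grip_force: 2.4
```

Push on to the end stop to be sure.

Emit:
step_arm --commands '[{"fingers":1,"dx":0,"dy":0,"dz":0.001,"roll":0},{"fingers":1,"dx":0,"dy":0,"dz":0.002,"roll":0},{"fingers":1,"dx":0,"dy":0,"dz":0.002,"roll":0}]'

```text
time: 7.05
tool_pos: [0.5436, -0.1311, 0.0574]
tcp_rot: [3.12, 0.366, 0.002]
wrist_force: [-4.1, 2.5, 14.5]
width: 0.002
grip_force: 7.2
```

The force climbed to 14 N, so the key is on its end stop. I'll release and retreat.

Emit:
step_arm --commands '[{"fingers":1,"dx":0,"dy":0,"dz":-0.004,"roll":0},{"fingers":1,"dx":0,"dy":0,"dz":-0.015,"roll":0},{"fingers":1,"dx":-0.02,"dy":0,"dz":-0.06,"roll":0},{"fingers":1,"dx":-0.04,"dy":0.03,"dz":-0.11,"roll":0},{"fingers":1,"dx":-0.06,"dy":0.07,"dz":-0.15,"roll":0},{"fingers":1,"dx":-0.06,"dy":0.12,"dz":-0.15,"roll":0},{"fingers":1,"dx":-0.06,"dy":0.15,"dz":-0.15,"roll":0},{"fingers":1,"dx":-0.06,"dy":0.15,"dz":-0.15,"roll":0}]'

```text
time: 8.05
tool_pos: [0.5189, -0.2929, 0.2051]
tcp_rot: [3.121, 0.361, -0.001]
wrist_force: [-0.5, 0.6, -0.1]
width: -0.001
grip_force: 0.0
```

```bash
python3 look.py 4
python3 - <<'E'
from h import *
print(read_state()["joint_vel"].round(3))
a=cv2.imread("pics/side_4.png");b=cv2.imread("pics/top_4.png")
cv2.imwrite("pics/end.png",np.hstack([cv2.resize(a[230:380,220:420],None,fx=2,fy=2),cv2.resize(b[150:350,220:420],(400,300))]))
E
```

```text
[ 0.51844305 -0.29052423  0.20461528]
[ 0.019 -0.012  0.015  0.001 -0.    -0.001]
```

View pics/end.png

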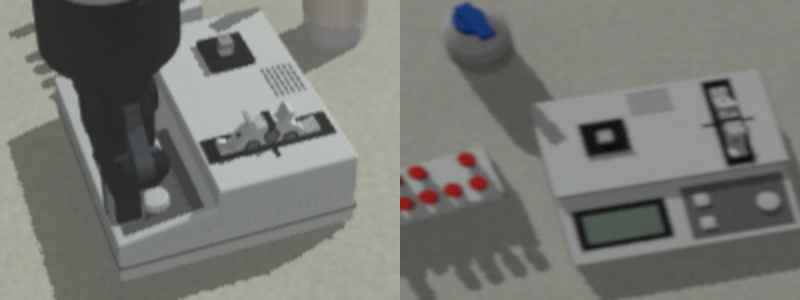

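The final views show the bar uppermost between the ridges (top crop (728,122), in line with the ticks). The key is up at (768,201), nothing else has moved, and the arm is clear. I'm handing it in.

```bash
python3 -c "
from workcell import *
print(finish_job())"
```

```text
the job is handed in; nothing more can be done
None
```

The job is handed in: one click brought the barred filter place uppermost, the round zero key was pressed to its stop and let go, and the last pictures showed nothing else moved; the hand-in returned no verdict.

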